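# Set a trestle leg to its mark and shut its cam lever

## Task

Set the length of the telescopic trestle leg lying in the cradle: push the springy inner leg in by its orange stop lug until its red mark just meets the mouth of the black collar, and while holding it there squeeze the red cam lever fully shut against the leg. The lever must not be shut before the leg is at the mark. Leave the other things on the bench alone, and finish still holding the leg at the mark, with the lever shut.

Things in the scene. Friction and masses are not known exactly. Their poses are not given: they have to be found in the camera images.
- cradle: plywood board with saddles holding the leg's blue outer tube level; fixed. Origin: on the bench (z 0) straight below the centre of the collar's mouth. +x: leg's axis, outward from collar to rubber foot; +y: lever's side, -y: lug's side; z up. Positions below are in mm in this frame. Board 180 wide, 18 thick, at x -315 to -35: below the inner leg is only the bench
- collar_mouth (a point): centre of the black collar's mouth, at 0, 0, 62; axes as the cradle's. The collar fills x -45 to 0, y -23 to 23, z 36 to 88. On its +y side a small black fork that carries the lever reaches out to x 32, y 32, z 37 to 89
- leg (a joint): how far the inner leg stands out beyond its mark, m: 0 = at the mark, positive = too far out; range -0.020 to 0.090, starts 0.035 to 0.065. A spring pushes it out: pushing in takes about 3 N at first, 7.5 N at the mark; let go at the mark it springs out by about 30 mm. It can be pushed too far in
- red_mark (a point): point on the axis of the inner leg, an aluminium bar 24 wide (y), z 44 to 80, sliding along x; axes as the cradle's. 62 above the bench, at the collar-side edge of the red mark, a band 4 long round the bar; at the mark this edge is in the collar's mouth and the band just shows. Black rubber foot 165 to 195 outward of this point; thin black lines at 80, 105, 130 do not matter
- lug (a point): middle of the outward (+x) face of the orange stop lug, an upright plate 8 thick on the leg's -y flank, y -12 to -54, z 34 to 70. This face is 40 outward of the red mark's edge; the point is at y -32, z 52. Push here towards the collar (-x) with the flank of a finger standing beside the leg, the other finger passing outside the open lever
- lever (a joint): opening of the red cam lever, rad: 0 = shut flat along the leg's +y flank, grows as its tip swings away from the leg, to 0.5; starts 0.28 to 0.40 and stays where it is left (about 1 N at the tip moves it). Upright pin at x 20, y 22. It does not lock the leg by itself: keep holding
- lever_tip (a point): outer face of the lever's free end, half-way up. The lever is an upright plate 6 thick, z 44 to 80, reaching 53 from its pin. Shut it lies at x 20 to 73, y 13.5 to 19.5: leg and shut lever together are 31.5 wide (y -12 to 19.5). With the leg at its mark a finger against the lug's outer face (x 40 on) stands across from the lever
- spare_foot_center (a point): centre of a spare black rubber foot, an upright cylinder 32 across, 30 tall, standing on the cradle's board; bystander, leave alone
- tub: red plastic tub with lid, 114 across, 134 tall, origin under its centre; bystander
- tape: white roll of tape lying flat, 96 across, 45 tall, origin under its centre; bystander
- hammer: hammer lying flat; bystander
- wrench: wrench lying flat; bystander
- screw_box: cardboard box of screws 70 x 100 x 40, origin under its centre; bystander
- brush: paint brush lying flat; bystander

How it is judged:
By the outcome, as a careful person would: the job done as asked, in the order asked, and still so for the second after the job is handed in, while the arm keeps its last pose, push and grip.
It also fails if it takes over 35 s, if anything falls off the work surface, if the arm or the gripper's body presses on something with over 40 N, if the wrist force passes 120 N, or if a joint passes its speed limit or range.

## Robot

A 6-joint arm with a two-finger parallel gripper is mounted at the origin on the work surface. World frame = base frame: x ahead of the robot, y to its left, z up, the work surface at z = 0. Lengths are in m, angles in rad, forces in N, time in s.
With the tool pointing down it reaches from about 0.25 to 0.775 m from the base axis. Payload 4 kg.
Tool frame: the origin (TCP) lies midway between the tips of the shut fingers; the grasp point (between the pads) lies 19 mm behind it (ctrl.hold_point_z is the distance from the TCP to the grasp point, in m); z points along the fingers, y is the line along which they close (so a half turn about z gives the same grasp; the last joint's range is limited). The gripper opens to 94 mm and grips with 3 to 60 N. Pads are 16 mm wide; open, the fingers measure 119 mm over their backs; the gripper's body (75 mm by 177 mm) begins 78 mm behind the grasp point.
Start: joints at [1.227, 0.087, 1.371, -0, 1.684, -0.103], TCP at [0.131, 0.534, 0.206] pointing down, gripper open.
Joint ranges: [-3.1, 3.1], [-0.76, 2.03], [0.27, 2.55], [-1.08, 4.22], [0.17, 2.65], [-2.57, 2.57]. Speed limits (rad/s): [2.79, 2.79, 3.14, 3.14, 3.14, 3.14].

## Interface

Orientations are given as a rotation vector (axis times angle).
In Python, from plant import monitor, optics, close_job, ctrl gives the robot as it stands.
- The arm moves only by the tool move_arm, never from a script. Its argument "commands" is a list of rows, each an object with "gripper": the finger opening in mm, from 0 to 94; "delta_pos": the shift along the tool's x, y, z in mm, a list of three; "angular": the turn, a rotation vector about the tool's x, y, z in rad, a list of three. A call has exactly 8 rows; each row is the pose to reach, as a shift and turn from the pose commanded when the call began, along the tool's axes at that moment; what a row does not reach only later rows make up. A row lasts 1/10 s, in which the tool goes at most 50 mm and 8.59 degrees, less where a joint would pass 70% of its speed; a pose out of reach is approached as far as the arm can. A call with a gripper value outside its range is refused whole. The fingers move at their own pace and stop on an object; the grip force is fixed at half the most. Time passes only in rows, so rows that repeat a pose let the fingers close, or fill a call up. It gives the time, the measured TCP pose, the force, the opening and the grip force at its end, in the units of the state.
- monitor.get_state(): the state, without advancing time (a new reading comes with each control period).
- optics.snapshot(name): name is "scene" or "top" or "wrist"; returns a dict with "frame" (400x640x3 uint8, red, green, blue), "camera_matrix" (3x3 intrinsics, pixels), "position" and "attitude" of the camera in the world. Camera axes: x right, y down, z forward; pixel columns grow to the right and rows downward; lengths in m; the calibration is good to about 2 mm. A picture is of the moment at which its call begins. There is no depth.
- close_job(): hands the job in; it is judged then, once.
The state is a dict: "time_s": time; "q": joint angles; "joint_vel": joint speeds; "joint_torque": joint torques, N m; "position": TCP position; "eef_rot": TCP orientation; "force": force on the tool from outside, world axes, zero at the start; "moment": the same for the moment, N m; "width": finger opening in m; "grip_force": force on a finger pad.
Only numpy, scipy, OpenCV 4.12 (cv2) and the standard library are available. Lean on these libraries where they do the work, as an engineer would, in place of code of your own. Each camera call takes 0.05 s, during which the arm holds its last target. There are 200 camera calls.

## Working session

There is one attempt and no reset: what is moved stays moved. The work goes in short steps, Python scripts to look and compute and a tool call to move; the robot and the scene stay as the last step left them, time stands still between calls to the robot, and variables do not carry over. Pictures are saved under pics/ and viewed, at most 10 in all, crops included, and the job is handed in when it is done.

Besides the shell and the picture viewer there is one more tool, called after "Request:" as name(argument=value, ...) on one line, values as JSON. move_arm: Moves the arm, as the interface text tells. Its arguments: {"type":"object","properties":{"commands":{"type":"array","items":{"type":"object","properties":{"gripper":{"type":"number"},"delta_pos":{"type":"array","items":{"type":"number"}},"angular":{"type":"array","items":{"type":"number"}}}}}},"required":["commands"]}

```bash
mkdir -p pics; cat > h.py <<'E'
import numpy as np,cv2
from plant import monitor,optics,close_job,ctrl
from scipy.spatial.transform import Rotation as R
def snap(n,f=None):
    s=optics.snapshot(n)
    if f: cv2.imwrite('pics/'+f,s['frame'][...,::-1])
    return s
def Rm(a):
    a=np.array(a,float)
    return a if a.shape==(3,3) else (R.from_rotvec(a).as_matrix() if a.size==3 else R.from_quat(a).as_matrix())
def ray(s,u,v,z):
    d=Rm(s['attitude'])@np.linalg.inv(s['camera_matrix'])@[u,v,1]
    p=np.array(s['position']); return p+d*(z-p[2])/d[2]
def proj(s,P):
    c=Rm(s['attitude']).T@(np.array(P)-s['position']); q=s['camera_matrix']@c; return q[:2]/q[2]
E
python3 - <<'E'
from h import *
import pickle
S={n:snap(n,n+'0.png') for n in('scene','top','wrist')}
pickle.dump(S,open('s0.pkl','wb'))
for n in S: print(n,S[n]['position'],S[n]['attitude'],S[n]['camera_matrix'][0])
st=monitor.get_state();print(st)
E
```

```text
scene [1.40795314 0.08771148 0.62749431] [-1.57498664 -1.68572341  0.89203096] [365.7722209    0.         317.47105223]
top [0.29842653 0.01489491 1.58179577] [-2.09813858  2.1369856  -0.20562455] [450.72973307   0.         321.7869809 ]
wrist [0.0520701  0.55333793 0.38394036] [2.2871637  1.79332064 0.25394435] [355.30899098   0.         325.01413358]
{'time_s': 0.15, 'q': array([ 1.22689992e+00,  8.77862249e-02,  1.37186236e+00,  1.89991817e-05,
        1.68360122e+00, -1.03110542e-01]), 'joint_vel': array([ 1.89464430e-03, -2.42276077e-03, -6.07748302e-03,  1.16376757e-03,
       -9.81251829e-05, -7.81585708e-04]), 'joint_torque': array([ 1.50152715e-03, -3.40645695e+01, -3.02791750e+01,  7.17992638e-02,
        3.06040293e-02, -1.12099497e-04]), 'position': array([0.13102187, 0.53374667, 0.20459521]), 'eef_rot': array([-3.77262760e-01, -3.11846876e+00,  2.53142072e-03]), 'force': array([ 0.16618221,  0.75602764, -0.57680711]), 'moment': array([-0.01432761,  0.01208163, -0.03982272]), 'grip_force': 0.0, 'width': 0.09411412152779436}
```

View pics/top0.png

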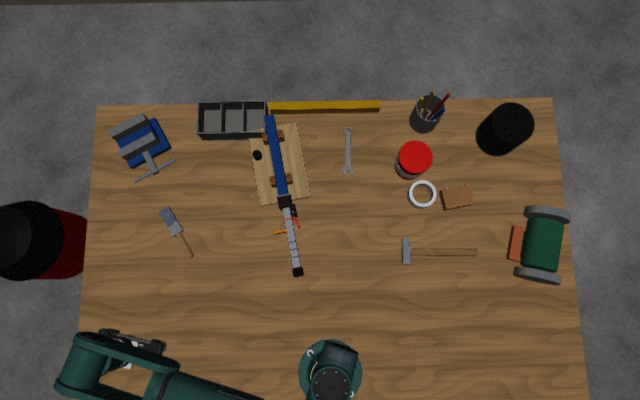

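View pics/scene0.png

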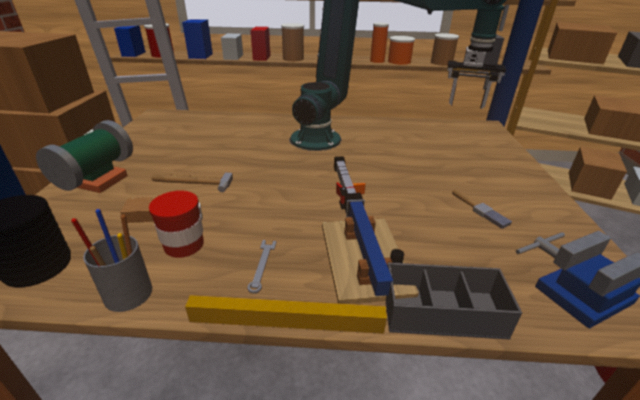

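The top view shows the leg with its collar at about (285,202) and its foot at (297,271), pointing towards the robot. The lever (red) is on the right at about (295,221) and the orange lug on the left at about (280,231). In the scene view the leg runs away from that camera towards the base.

```bash
python3 - <<'E'
from h import *
import pickle
S=pickle.load(open('s0.pkl','rb'));s=S['top']
for n,u,v,z in[('collar',285,202,.088),('foot',297,271,.08),('lug',280,231,.07),('lever',296,221,.08),('tubeend',269,118,.08)]: print(n,ray(s,u,v,z))
c=s['frame'][185:285,240:340];cv2.imwrite('pics/c1.png',cv2.resize(c,None,fx=6,fy=6,interpolation=cv2.INTER_CUBIC)[...,::-1])
w=S['wrist'];Rt=Rm(monitor.get_state()['eef_rot']);print(Rt,Rt.T@(np.array(w['position'])-monitor.get_state()['position']),Rt.T@Rm(w['attitude']))
E
```

```text
collar [0.55911719 0.13973276 0.088     ]
foot [0.32999725 0.10149275 0.08      ]
lug [0.46365856 0.15825425 0.07      ]
lever [0.49517875 0.10364523 0.08      ]
tubeend [0.8608174  0.19595969 0.08      ]
[[-9.71151324e-01  2.38463357e-01 -5.76495325e-04]
 [ 2.38463979e-01  9.71150100e-01 -1.55375863e-03]
 [ 1.89348994e-04 -1.64640812e-03 -9.99998627e-01]] [ 8.13798831e-02 -9.63270221e-05 -1.79329834e-01] [[-3.60096407e-04 -9.59973804e-01 -2.80089568e-01]
 [ 9.99999915e-01 -2.89142374e-04 -2.94646003e-04]
 [ 2.01866682e-04 -2.80089650e-01  9.59973826e-01]]
```

View pics/c1.png

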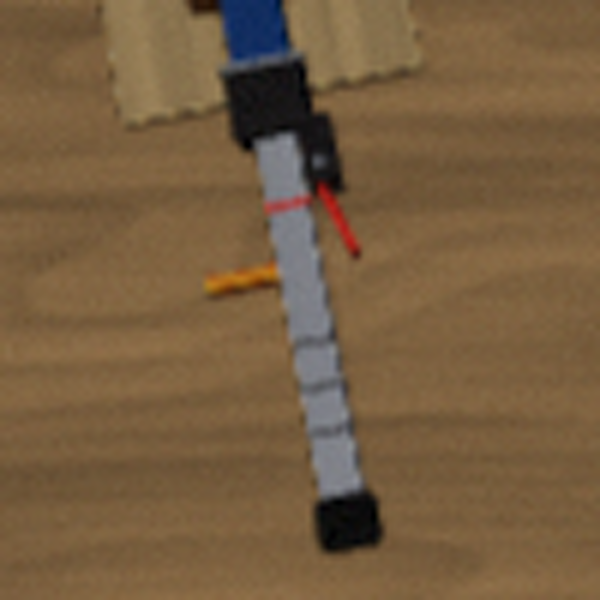

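The crop shows the collar mouth at about row 142, the red mark at about (287,205), the lug at about (243,280) and the lever tip at about (357,253). Next I'll move the wrist camera above the leg.

```bash
python3 - <<'E'
from h import *
import pickle
s=pickle.load(open('s0.pkl','rb'))['top']
p=lambda a,b,z:ray(s,240+a/6-.4,185+b/6-.4,z)
m=p(279,142,.084);k=p(287,205,.08);f=p(348,497,.08)
ax=(f-k)[:2];ax/=np.linalg.norm(ax);print(m,k,f,ax,np.degrees(np.arctan2(ax[1],ax[0])),np.linalg.norm(f-k),(k-m)[:2]@ax)
st=monitor.get_state();Rt=Rm(st['eef_rot'])
y=np.array([-ax[1],ax[0]])
t=np.r_[m[:2]+ax*.085+y*.004,.205];print(t,Rt.T@(t-st['position'])*1e3)
Rn=np.c_[np.r_[ax,0],np.r_[-y,0],[0,0,-1]];print(R.from_matrix(Rt.T@Rn).as_rotvec())
E
```

```text
[0.53836088 0.13641176 0.084     ] [0.50325329 0.13235162 0.08      ] [0.34150743 0.09943649 0.08      ] [-0.97991574 -0.19941197] -168.49742520656818 0.16506099116865952 0.03521211759427875
[0.45586569 0.11554208 0.205     ] [-4.15199156e+02 -3.28676748e+02  5.77264353e-02]
[-0.00157777 -0.00054974 -0.44154144]
```

Request:
move_arm(commands=[{"delta_pos":[-37,-29,0],"angular":[0,0,-0.056],"gripper":94},{"delta_pos":[-74,-58,0],"angular":[0,0,-0.112],"gripper":94},{"delta_pos":[-111,-87,0],"angular":[0,0,-0.168],"gripper":94},{"delta_pos":[-148,-116,0],"angular":[0,0,-0.224],"gripper":94},{"delta_pos":[-185,-145,0],"angular":[0,0,-0.28],"gripper":94},{"delta_pos":[-222,-174,0],"angular":[0,0,-0.336],"gripper":94},{"delta_pos":[-259,-203,0],"angular":[0,0,-0.392],"gripper":94},{"delta_pos":[-296,-232,0],"angular":[0,0,-0.442],"gripper":94}])

```text
time_s: 0.95
position: [0.3639, 0.2365, 0.2053]
eef_rot: [-0.319, 3.125, 0.0]
force: [1.1, -0.2, -0.4]
width: 0.0939
grip_force: 0.0
```

```bash
python3 - <<'E'
from h import *
st=monitor.get_state();Rt=Rm(st['eef_rot']);t=np.array([.45587,.11554,.205]);print(st['position'],Rt[:,0],Rt.T@(t-st['position'])*1e3)
E
```

```text
[0.36391757 0.23654269 0.20534046] [-9.79339466e-01 -2.02223084e-01 -1.85080952e-04] [ -65.58304364 -137.09767973    0.32693885]
```

Request:
move_arm(commands=[{"delta_pos":[-20,-40,0],"angular":[0,0,0],"gripper":94},{"delta_pos":[-38,-78,0],"angular":[0,0,0],"gripper":94},{"delta_pos":[-54,-112,0],"angular":[0,0,0],"gripper":94},{"delta_pos":[-64,-132,0],"angular":[0,0,0],"gripper":94},{"delta_pos":[-64,-132,0],"angular":[0,0,0],"gripper":94},{"delta_pos":[-64,-132,0],"angular":[0,0,0],"gripper":94},{"delta_pos":[-64,-132,0],"angular":[0,0,0],"gripper":94},{"delta_pos":[-64,-132,0],"angular":[0,0,0],"gripper":94}])

```text
time_s: 1.75
position: [0.4518, 0.1227, 0.2056]
eef_rot: [-0.319, 3.125, 0.001]
force: [0.3, 0.4, 0.2]
width: 0.094
grip_force: 0.0
```

```bash
python3 - <<'E'
from h import *
import pickle
s=snap('wrist','w1.png');pickle.dump((s,monitor.get_state()),open('w1.pkl','wb'));print(s['position'],monitor.get_state()['position'])
E
```

```text
[0.37202959 0.10606823 0.38505242] [0.45184585 0.12268152 0.20563195]
```

View pics/w1.png

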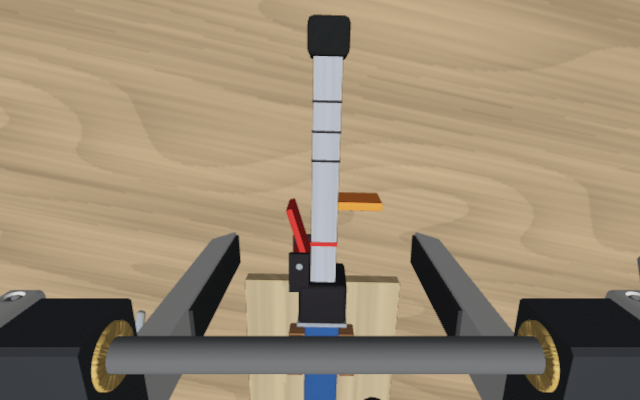

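The wrist view shows the leg upright in the picture. The mouth is at about row 282, the red band at (323,243), the lug face at rows 193–203 and columns 338–382, and the lever tip at (292,200).

```bash
cat > meas.py <<'E'
from h import *
def meas(s,vb=True):
    hsv=cv2.cvtColor(s['frame'],cv2.COLOR_RGB2HSV);H,Sa,V=[hsv[...,i].astype(int) for i in range(3)]
    return H,Sa,V
E
python3 - <<'E'
from meas import *
import pickle
s,st=pickle.load(open('w1.pkl','rb'));H,Sa,V=meas(s)
red=((H<6)|(H>174))&(Sa>130)&(V>60)
bar=(Sa<60)&(V>140)
pts=[]
for v in list(range(65,98,4))+list(range(165,240,5))+list(range(248,276,4)):
    c=np.where(bar[v,290:360])[0]+290
    a,b=ray(s,c.min(),v,.08),ray(s,c.max()+1,v,.08);pts.append((a+b)/2)
pts=np.array(pts)[:,:2];vx,vy,x0,y0=cv2.fitLine(pts.astype(np.float32),cv2.DIST_HUBER,0,.01,.01).ravel()
ax=np.array([vx,vy]);ax*=-np.sign(vx);y=np.array([-ax[1],ax[0]]);p0=np.array([x0,y0])
print('axis',ax,np.degrees(np.arctan2(ax[1],ax[0])),'resid mm',np.abs((pts-p0)@y).max()*1e3)
def line_at(v): # col of axis
    c=np.where(bar[v,290:360])[0]+290;return c.mean()
for c in(318,323,328):
    col=s['frame'][:,c].astype(int)
    r=np.where(red[230:260,c])[0]+230
    g=col[265:300].mean(1);e=265+np.argmin(np.diff(g))+1
    gf=col[45:70].mean(1);ef=45+np.argmax(np.diff(gf))+1
    P=[(ray(s,c,v,.08)[:2]-p0)@ax*1e3 for v in(e,r.max()+1,r.min(),ef)]
    print(c,e,r.min(),r.max(),ef,P, 'mark-mouth',P[1]-P[0],'foot-mark',P[3]-P[1])
e=282;m=ray(s,323,e,.08)[:2]; m=p0+ax*((m-p0)@ax);print('mouth',m)
print('rows',[tuple(s['frame'][v,323]) for v in range(276,290,2)])
# lug & lever
org=(H>=6)&(H<=18)&(Sa>200)&(V>60); ys,xs=np.where(org[185:215,330:390]);print('lug px',xs.min()+330,xs.max()+330,ys.min()+185,ys.max()+185)
F=lambda u,v,z:np.array([(ray(s,u,v,z)[:2]-m)@ax,(ray(s,u,v,z)[:2]-m)@y])*1e3
print('lug top outer',F(360,193,.07),F(382,193,.07),'lever tip',F(288,201,.08),F(294,199,.08))
Rt=Rm(st['eef_rot']);print('tcp in cradle',F(*proj(s,st['position']),st['position'][2]),'tool x ang',np.degrees(np.arctan2(Rt[1,0],Rt[0,0])))
np.savez('fr.npz',m=m,ax=ax,y=y)
E
```

```text
axis [-0.9839276  -0.17856777] -169.71365 resid mm 6.52108667449793
318 282 243 245 56 [np.float64(-103.15756192767859), np.float64(-65.57304002107138), np.float64(-62.5453167908436), np.float64(99.77577093264976)] mark-mouth 37.58452190660721 foot-mark 165.34881095372114
323 282 243 245 56 [np.float64(-103.04637165768605), np.float64(-65.4651930778182), np.float64(-62.43773941100191), np.float64(99.86884580581976)] mark-mouth 37.58117857986785 foot-mark 165.33403888363796
328 283 243 245 56 [np.float64(-104.01316073326385), np.float64(-65.35734565226225), np.float64(-62.330161551295646), np.float64(99.96192103698928)] mark-mouth 38.65581508100159 foot-mark 165.31926668925155
mouth [0.5433221  0.13930334]
rows [(np.uint8(187), np.uint8(191), np.uint8(201)), (np.uint8(187), np.uint8(192), np.uint8(201)), (np.uint8(187), np.uint8(192), np.uint8(200)), (np.uint8(86), np.uint8(89), np.uint8(95)), (np.uint8(21), np.uint8(21), np.uint8(22)), (np.uint8(33), np.uint8(32), np.uint8(34)), (np.uint8(42), np.uint8(39), np.uint8(44))]
lug px 339 379 193 202
lug top outer [ 86.85909422 -32.19326547] [ 87.32842063 -52.44803333] lever tip [80.69291212 33.12194206] [82.69164333 27.73600613]
tcp in cradle [9.29741326e+01 1.99609259e-02] tool x ang -168.36387907804036
```

```bash
python3 - <<'E'
from meas import *
import pickle
s,st=pickle.load(open('w1.pkl','rb'));H,Sa,V=meas(s);bar=(Sa<60)&(V>140)
pts=[]
for v in list(range(65,98,3))+list(range(106,126,3))+list(range(136,156,3))+list(range(166,190,3))+list(range(212,238,3)):
    c=np.where(bar[v])[0];c=c[abs(c-326)<18]
    a,b=ray(s,c.min(),v,.08),ray(s,c.max()+1,v,.08);pts.append(np.r_[(a+b)[:2]/2,np.linalg.norm(b-a)*1e3])
pts=np.array(pts);print(pts[:,2].round(1))
p=pts[:,:2];vx,vy,x0,y0=cv2.fitLine(p.astype(np.float32),cv2.DIST_HUBER,0,.01,.01).ravel()
ax=np.array([vx,vy]);ax*=-np.sign(vx);y=np.array([-ax[1],ax[0]]);p0=np.array([x0,y0])
m=ray(s,323,282.3,.08)[:2];m=p0+ax*((m-p0)@ax)
F=lambda P:np.array([(P[:2]-m)@ax,(P[:2]-m)@y])*1e3
print(np.degrees(np.arctan2(ax[1],ax[0])),((p-p0)@y*1e3).round(1),m)
print('mark',F(ray(s,323,245.5,.08)),'lug',F(ray(s,360,203,.07)),F(ray(s,382,203,.07)),'tip',F(ray(s,289,208,.08)))
Rt=Rm(st['eef_rot']);print('tcp',F(st['position']),'toolx',np.degrees(np.arctan2(Rt[1,0],Rt[0,0])))
np.savez('fr.npz',m=m,ax=ax,y=y)
E
```

```text
[24.2 24.3 24.3 24.4 24.4 24.5 24.5 24.6 23.8 23.9 23.9 25.  25.  25.1
 24.3 24.4 24.4 24.5 24.7 24.8 24.8 24.  24.1 24.1 24.2 24.4 24.5 23.7
 23.7 23.8 24.7 24.8 24.8 24.5 24.5 24.6 24.6 24.7 24.8 23.9 24.  24. ]
-169.71461 [ 0.1  0.  -0.  -0.1 -0.1 -0.2 -0.2 -0.3  0.  -0.  -0.1  0.1  0.1 -0.
  0.4  0.3  0.2  0.2 -0.1 -0.1 -0.2  0.2  0.1  0.  -0.  -0.3 -0.3  0.
 -0.  -0.1  0.3  0.2  0.2  0.1  0.  -0.1 -0.1 -0.2 -0.3  0.1  0.1  0. ] [0.54365089 0.13930183]
mark [38.41005081  0.72066172] lug [ 77.5486897  -32.74193355] [ 78.02214436 -53.16397232] tip [74.42782771 32.20001125]
tcp [ 9.32973659e+01 -3.86662965e-02] toolx -168.36387907804036
```

Request:
move_arm(commands=[{"delta_pos":[5,-4,15],"angular":[0,0,0.0236],"gripper":94},{"delta_pos":[5,-4,45],"angular":[0,0,0.0236],"gripper":94},{"delta_pos":[5,-4,80],"angular":[0,0,0.0236],"gripper":94},{"delta_pos":[5,-4,110],"angular":[0,0,0.0236],"gripper":94},{"delta_pos":[5,-4,135],"angular":[0,0,0.0236],"gripper":94},{"delta_pos":[5,-4,155],"angular":[0,0,0.0236],"gripper":94},{"delta_pos":[5,-4,167],"angular":[0,0,0.0236],"gripper":94},{"delta_pos":[5,-4,167],"angular":[0,0,0.0236],"gripper":94}])

```text
time_s: 2.6
position: [0.4467, 0.1171, 0.0369]
eef_rot: [0.28, -3.126, 0.0]
force: [0.1, -0.2, 0.5]
width: 0.094
grip_force: 0.0
```

```bash
cat >> meas.py <<'E'
d=np.load('fr.npz')
F=lambda P:np.array([(np.array(P)[:2]-d['m'])@d['ax'],(np.array(P)[:2]-d['m'])@d['y']])*1e3
def rep():
    st=monitor.get_state();Rt=Rm(st['eef_rot']);f=st['force'][:2]
    print('tcp',F(st['position']).round(2),'z',st['position'][2].round(4),'ang',np.degrees(np.arctan2(Rt[1,0],Rt[0,0])).round(2),'fxy',(f@d['ax']).round(2),(f@d['y']).round(2),'fz',st['force'][2].round(2),'w',st['width'],'g',st['grip_force'],'t',st['time_s'])
E
python3 - <<'E'
from meas import *
rep();snap('wrist','w2.png');rep()
E
```

```text
tcp [99.34  4.52] z 0.0369 ang -169.77 fxy -0.07 0.26 fz 0.46 w 0.09402244051129177 g 0.0 t 2.6
tcp [98.17  4.7 ] z 0.0383 ang -169.78 fxy 0.15 -0.45 fz 0.2 w 0.09376482280326193 g 0.0 t 2.65
```

View pics/w2.png

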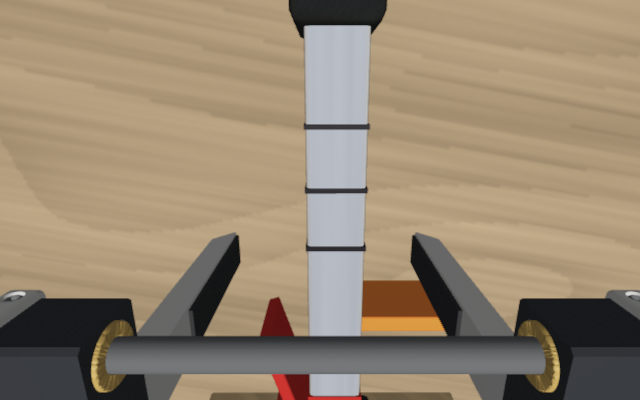

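The wrist view shows the lug (rows 280–330) on the collar side of the right finger and the open lever at columns 260–295, inside the left finger. The 80 line is at row 248. I'll push most of the way.

Request:
move_arm(commands=[{"delta_pos":[-5,0,0],"angular":[0,0,0],"gripper":94},{"delta_pos":[-10,0,0],"angular":[0,0,0],"gripper":94},{"delta_pos":[-16,0,0],"angular":[0,0,0],"gripper":94},{"delta_pos":[-22,0,0],"angular":[0,0,0],"gripper":94},{"delta_pos":[-28,0,0],"angular":[0,0,0],"gripper":94},{"delta_pos":[-33,0,0],"angular":[0,0,0],"gripper":94},{"delta_pos":[-38,0,0],"angular":[0,0,0],"gripper":94},{"delta_pos":[-38,0,0],"angular":[0,0,0],"gripper":94}])

```text
time_s: 3.45
position: [0.4861, 0.1237, 0.0387]
eef_rot: [0.279, -3.129, -0.001]
force: [-4.1, -0.4, 3.0]
width: 0.0942
grip_force: 1.9
```

```bash
cat >> meas.py <<'E'
def legx(n=3,f=None):
    out=[]
    for i in range(n):
        s=snap('wrist',f if i==0 else None)
        g=s['frame'].astype(float).mean(2)
        b=g[:, 322:352].mean(1)
        bg=cv2.medianBlur(b.astype(np.float32).reshape(-1,1),5).ravel()
        from scipy.signal import find_peaks
        bg=np.array([np.median(b[max(0,i-9):i+10]) for i in range(400)])
        pk,_=find_peaks(bg-b,height=25,distance=12)
        rr=[]
        for k in pk:
            w=np.clip((bg-b)[k-3:k+4],0,None)
            if 3<k<325: rr.append((w@np.arange(k-3,k+4))/w.sum()+.5)
        out.append([F(ray(s,337,r,.08))[0] for r in rr])
    for o in out: print('lines',np.round(o,2))
E
python3 - <<'E'
from meas import *
rep();legx(3,'w3.png');rep()
E
```

```text
tcp [59.45  5.07] z 0.0387 ang -169.81 fxy 4.14 -0.31 fz 2.96 w 0.09416296868154622 g 1.946055069565773 t 3.45
lines [139.44 114.23  89.1 ]
lines [139.57 114.21  89.1 ]
lines [139.58 114.24  89.11]
tcp [59.45  5.12] z 0.0385 ang -169.83 fxy 3.32 -0.48 fz 2.66 w 0.09402453594761764 g 1.3490154594182968 t 3.6
```

View pics/w3.png

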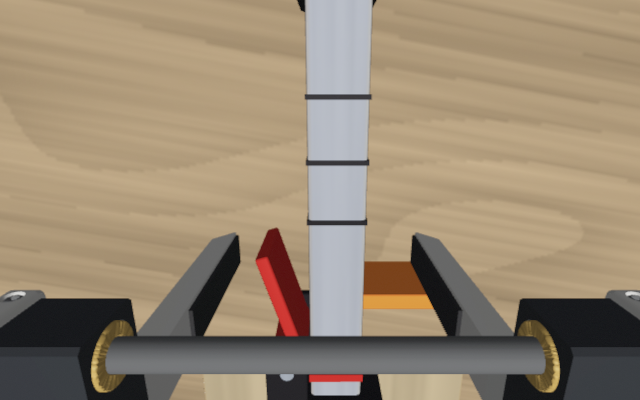

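The 80/105/130 lines put the leg at about 9.3 mm. The band (row about 378) and the mouth (row about 395) are both visible below the rod, so I can measure that gap directly. I'll push closer.

Request:
move_arm(commands=[{"delta_pos":[-2,0.5,0],"angular":[0,0,0],"gripper":94},{"delta_pos":[-4,1,0],"angular":[0,0,0],"gripper":94},{"delta_pos":[-6,1,0],"angular":[0,0,0],"gripper":94},{"delta_pos":[-7,1,0],"angular":[0,0,0],"gripper":94},{"delta_pos":[-7,1,0],"angular":[0,0,0],"gripper":94},{"delta_pos":[-7,1,0],"angular":[0,0,0],"gripper":94},{"delta_pos":[-7,1,0],"angular":[0,0,0],"gripper":94},{"delta_pos":[-7,1,0],"angular":[0,0,0],"gripper":94}])

```text
time_s: 4.4
position: [0.4916, 0.1247, 0.0386]
eef_rot: [0.279, -3.127, 0.003]
force: [-6.6, -3.7, 4.9]
width: 0.0942
grip_force: 3.2
```

```bash
cat >> meas.py <<'E'
def gap(f=None):
    s=snap('wrist',f);g=s['frame'].astype(int)
    for v in range(360,400): 
        c=g[v,322:350].mean(0)
        print(v,c.astype(int),F(ray(s,337,v+.5,.08))[0].round(1),end=' | ')
    print()
E
python3 - <<'E'
from meas import *
rep();legx(2);gap('w4.png')
im=cv2.imread('pics/w4.png')[200:400,220:460];cv2.imwrite('pics/w4c.png',cv2.resize(im,None,fx=3,fy=3))
E
```

```text
tcp [53.84  5.08] z 0.0386 ang -169.81 fxy 7.18 2.41 fz 4.85 w 0.0942159214499591 g 3.208230212330818 t 4.4
lines [133.67 108.59  83.49]
lines [133.94 108.59  83.49]
360 [115 117 118] 15.3 | 361 [116 118 119] 14.7 | 362 [117 119 120] 14.1 | 363 [118 120 121] 13.6 | 364 [118 120 121] 13.0 | 365 [119 120 122] 12.4 | 366 [119 120 122] 11.9 | 367 [119 120 122] 11.3 | 368 [118 120 121] 10.7 | 369 [118 119 121] 10.2 | 370 [117 118 120] 9.6 | 371 [115 117 118] 9.0 | 372 [112 114 115] 8.4 | 373 [107 108 110] 7.9 | 374 [97 58 58] 7.3 | 375 [191  48  43] 6.7 | 376 [205  53  48] 6.1 | 377 [205  53  48] 5.6 | 378 [205  53  48] 5.0 | 379 [204  53  48] 4.4 | 380 [205  53  48] 3.8 | 381 [204  53  48] 3.2 | 382 [188 173 181] 2.7 | 383 [182 187 196] 2.1 | 384 [182 187 195] 1.5 | 385 [159 163 172] 0.9 | 386 [83 86 92] 0.3 | 387 [15 15 18] -0.3 | 388 [14 15 17] -0.9 | 389 [14 15 17] -1.5 | 390 [15 15 18] -2.1 | 391 [15 15 17] -2.7 | 392 [15 15 18] -3.3 | 393 [17 17 19] -3.9 | 394 [19 18 21] -4.4 | 395 [21 20 23] -5.0 | 396 [23 22 25] -5.6 | 397 [26 26 29] -6.3 | 398 [30 29 32] -6.9 | 399 [33 32 35] -7.5 |
```

View pics/w4c.png

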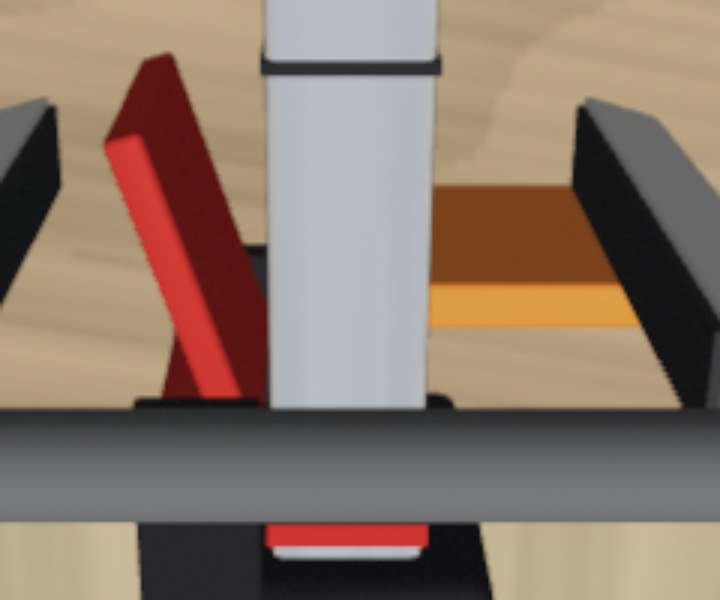

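The band edge is at row 382 and the mouth at row 386, so about 3 mm remain. The lever is still open.

Request:
move_arm(commands=[{"delta_pos":[-1,0.3,0],"angular":[0,0,0],"gripper":94},{"delta_pos":[-2,0.6,0],"angular":[0,0,0],"gripper":94},{"delta_pos":[-3,1,0],"angular":[0,0,0],"gripper":94},{"delta_pos":[-3.5,1,0],"angular":[0,0,0],"gripper":94},{"delta_pos":[-3.5,1,0],"angular":[0,0,0],"gripper":94},{"delta_pos":[-3.5,1,0],"angular":[0,0,0],"gripper":94},{"delta_pos":[-3.5,1,0],"angular":[0,0,0],"gripper":94},{"delta_pos":[-3.5,1,0],"angular":[0,0,0],"gripper":94}])

```text
time_s: 5.35
position: [0.4944, 0.1256, 0.0382]
eef_rot: [0.279, -3.126, 0.005]
force: [-6.1, -4.2, 4.0]
width: 0.0935
grip_force: 3.6
```

```bash
sed -i 's/range(360,400)/range(374,396)/' meas.py; python3 - <<'E'
from meas import *
rep();legx(2);gap('w5.png')
E
```

```text
tcp [50.87  4.67] z 0.0382 ang -169.81 fxy 6.76 3.0 fz 3.98 w 0.0935352298008196 g 3.5830888152122498 t 5.35
lines [130.65 105.58  80.52]
lines [130.78 105.58  80.52]
374 [135 112 117] 4.5 | 375 [154  67  69] 4.0 | 376 [197  50  45] 3.4 | 377 [205  53  49] 2.8 | 378 [205  53  48] 2.2 | 379 [205  53  49] 1.7 | 380 [205  53  48] 1.1 | 381 [205  53  49] 0.5 | 382 [135  33  31] -0.1 | 383 [39 18 20] -0.7 | 384 [16 16 18] -1.2 | 385 [15 15 18] -1.8 | 386 [15 15 18] -2.4 | 387 [15 16 18] -3.0 | 388 [17 16 19] -3.6 | 389 [18 19 21] -4.2 | 390 [20 20 22] -4.8 | 391 [23 22 25] -5.4 | 392 [26 25 28] -6.0 | 393 [29 28 31] -6.6 | 394 [32 31 35] -7.2 | 395 [35 33 37] -7.8 |
```

At the mark to within about 0.3 mm. Closing partway first, then I'll check.

Request:
move_arm(commands=[{"delta_pos":[0,0,0],"angular":[0,0,0],"gripper":86},{"delta_pos":[0,0,0],"angular":[0,0,0],"gripper":78},{"delta_pos":[0,0,0],"angular":[0,0,0],"gripper":70},{"delta_pos":[0,0,0],"angular":[0,0,0],"gripper":62},{"delta_pos":[0,0,0],"angular":[0,0,0],"gripper":56},{"delta_pos":[0,0,0],"angular":[0,0,0],"gripper":52},{"delta_pos":[0,0,0],"angular":[0,0,0],"gripper":52},{"delta_pos":[0,0,0],"angular":[0,0,0],"gripper":52}])

```text
time_s: 6.3
position: [0.4941, 0.1276, 0.0372]
eef_rot: [0.278, -3.125, -0.001]
force: [-5.5, 1.8, -0.3]
width: 0.0522
grip_force: 2.7
```

```bash
python3 - <<'E'
from meas import *
rep();legx(2);gap('w6.png')
E
```

```text
tcp [50.88  2.69] z 0.0372 ang -169.82 fxy 5.12 -2.79 fz -0.27 w 0.05215493585409078 g 2.7298330119811 t 6.3
lines [130.65 105.5   80.48]
lines [130.65 105.51  80.48]
374 [175 179 187] 5.5 | 375 [186 190 199] 4.9 | 376 [144 124 131] 4.4 | 377 [177  54  52] 3.8 | 378 [205  54  49] 3.2 | 379 [210  55  50] 2.6 | 380 [210  55  50] 2.1 | 381 [210  55  51] 1.5 | 382 [209  55  50] 0.9 | 383 [201  53  48] 0.3 | 384 [120  29  29] -0.2 | 385 [16 16 19] -0.8 | 386 [16 16 19] -1.4 | 387 [17 17 19] -2.0 | 388 [16 16 19] -2.6 | 389 [16 16 19] -3.2 | 390 [18 18 19] -3.8 | 391 [20 19 22] -4.3 | 392 [22 22 25] -4.9 | 393 [25 25 28] -5.5 | 394 [28 28 30] -6.1 | 395 [32 31 34] -6.7 |
```

Request:
move_arm(commands=[{"delta_pos":[0,-1,0],"angular":[0,0,0],"gripper":46},{"delta_pos":[0,-1,0],"angular":[0,0,0],"gripper":42},{"delta_pos":[0,-1,0],"angular":[0,0,0],"gripper":38},{"delta_pos":[0,-1,0],"angular":[0,0,0],"gripper":34},{"delta_pos":[0,-1,0],"angular":[0,0,0],"gripper":30},{"delta_pos":[0,-1,0],"angular":[0,0,0],"gripper":26},{"delta_pos":[0,-1,0],"angular":[0,0,0],"gripper":20},{"delta_pos":[0,-1,0],"angular":[0,0,0],"gripper":20}])

```text
time_s: 7.25
position: [0.4943, 0.1266, 0.0373]
eef_rot: [0.278, -3.126, -0.001]
force: [-5.3, 1.0, -0.2]
width: 0.0309
grip_force: 30.6
```

```bash
python3 - <<'E'
from meas import *
rep();legx(2);gap('w7.png');rep()
E
```

```text
tcp [50.85  3.73] z 0.0373 ang -169.83 fxy 5.0 -1.93 fz -0.19 w 0.030927985567986968 g 30.643947422504425 t 7.25
lines [130.77 105.65  80.44]
lines [130.77 105.65  80.44]
374 [171 176 184] 5.4 | 375 [183 187 196] 4.9 | 376 [128 111 118] 4.3 | 377 [192  48  44] 3.7 | 378 [206  53  49] 3.1 | 379 [205  54  49] 2.6 | 380 [206  53  49] 2.0 | 381 [205  53  48] 1.4 | 382 [205  54  49] 0.8 | 383 [181  46  42] 0.2 | 384 [98 25 25] -0.3 | 385 [16 16 18] -0.9 | 386 [15 15 18] -1.5 | 387 [15 15 18] -2.1 | 388 [15 15 18] -2.7 | 389 [16 15 18] -3.3 | 390 [17 17 18] -3.8 | 391 [19 19 21] -4.4 | 392 [22 21 24] -5.0 | 393 [25 24 26] -5.6 | 394 [27 26 29] -6.2 | 395 [30 30 33] -6.8 | 
tcp [50.84  3.75] z 0.0373 ang -169.83 fxy 5.02 -2.45 fz -0.6 w 0.03151756623755665 g 30.644954815506935 t 7.4
```

View pics/w7.png

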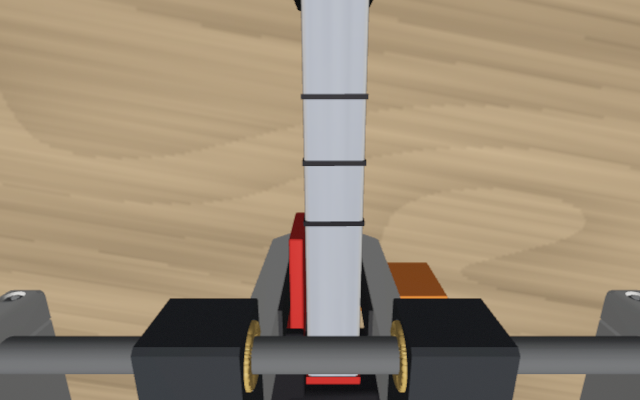

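The final view shows the lever flat against the leg (columns 290–304) with the opening at 31.5 mm. The full red band sits right at the mouth (rows 376–384), so I'm handing in.

```bash
python3 -c "
from plant import close_job
print(close_job())"
```

```text
the job is handed in; nothing more can be done
None
```

The job is handed in: the leg is held with its red mark at the collar mouth (within about 0.3 mm by the wrist camera), and the lever was squeezed fully shut only after the leg reached the mark, at about 7.4 s.

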